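Put the lock cylinders away by length

ROBOT

A 6-joint arm with a two-finger parallel gripper is mounted at the origin on a cart in front of the work surface, level with it; the furniture and walls round the work are solid. World frame = base frame: x ahead of the robot, y to its left, z up, the work surface at z = 0. Lengths are in mm, angles in rad, forces in N, time in s.
With the tool pointing down it reaches from about 300 to 875 mm from the base axis. Payload 4.2 kg.
Tool frame: the origin (TCP) lies at the very end of the fingers, on their centre line; the grasp point (between the pads) lies 19 mm behind it; z points along the fingers, y is the line along which they close (so a half turn about z gives the same grasp; the last joint's range is limited). The gripper opens to 85 mm and grips with 20 to 120 N. Pads are 22 mm wide; open, the fingers measure 114 mm over their backs; the gripper's body (76 mm by 85 mm) begins 54 mm behind the grasp point. The pads swing forward as they close: fully open they stand 13 mm farther back than shut.
Start: joints at [-1.197, 0.32, 1.565, -0, 1.257, -0.02], TCP at [220.633, -531.005, 196.738] pointing down, gripper open.
Joint ranges: [-3.11, 3.11], [-0.84, 2.01], [0.21, 2.61], [-1.34, 4.49], [0.05, 2.63], [-2.56, 2.56]. Speed limits (rad/s): [2.57, 2.57, 3.14, 3.14, 3.14, 3.14].

INTERFACE

Orientations are given as a rotation vector (axis times angle).
In Python, from station import robot gives the robot as it stands.
- The arm moves only by the shell command python3 -m creep 'ROWS' [OPENING] [FORCE]. ROWS is JSON, a list of rows, each a list of 6 numbers: the shift along the tool's x, y, z in units of 30 mm (1.0 is 30 mm), then the turn, a rotation vector about the tool's x, y, z in units of 5 degrees (1.0 is 5 degrees). A call has 1 to 8 rows; each row shifts and turns the commanded pose from where the row before left it, along the tool's axes as they then stand; what a row does not reach is not made up. A row lasts 1/12 s, in which the tool goes at most 41.7 mm and 7.16 degrees, less where a joint would pass 70% of its speed; a pose out of reach is approached as far as the arm can. A call is refused whole if a number of a shift passes 1 or a number of a turn 1, either way. A call with a gripper value outside its range is refused whole. OPENING is the finger opening in mm, from 0 to 85.4, set as the call begins (- or left out, the last holds). The fingers move at their own pace and stop on an object; FORCE is the grip in N (left out, the last holds). Time passes only in rows, so rows that do not move let the fingers close. It gives the time, the measured TCP pose, the force, the opening and the grip force at its end, in the units of the state.
- robot.get_obs(): the state, without advancing time (a new reading comes with each control period).
- robot.capture(name): name is "scene" or "top" or "wrist"; returns the picture (420x560x3 uint8, red, green, blue); there is no depth.
- robot.camera_params(name): a dict with "fov_y" (degrees; the focal length in pixels is half the picture's height over the tangent of half this angle, whatever the lens; pixels are square), "cx", "cy" (the principal point, pixels), "dist_coeffs" ([k1, k2, p1, p2, k3] as OpenCV has them; the pictures are not rectified), "xyz" and "orientation" of the camera in the world; the wrist camera has in their place "mount" (4x4, takes a point from camera to tool coordinates, whose origin is the TCP and whose axes are the flange's). Camera axes: x right, y down, z forward; pixel columns grow to the right and rows downward; lengths in mm; the calibration is good to about 2 mm. A picture is of the moment at which its call begins: read the wrist's pose just before it. camera_params takes no time and is no camera call.
- robot.sign_off(): hands the job in; it is judged then, once.
The state is a dict: "time": time; "qpos": joint angles; "joint_vel": joint speeds; "joint_torque": joint torques, N m; "tcp_pos": TCP position; "tcp_rot": TCP orientation; "force": force on the tool from outside, world axes, zero at the start; "torque": the same for the moment, N m; "grip_width": finger opening in mm; "grip_force": force on a finger pad.
Only numpy, scipy, OpenCV 4.12 (cv2) and the standard library are available. Lean on these libraries where they do the work, as an engineer would, in place of code of your own. Each camera call takes 0.05 s, during which the arm holds its last target. There are 200 camera calls.

TASK

Put the four loose lock cylinders away in the stock tray: lay each one flat in the insert whose pocket is cut for its length, shortest cylinder in the shortest pocket and so on, right down on the pocket floor. The padlocks are not part of this; leave them where they lie.

Things in the scene. Friction and masses are not known exactly. Their poses are not given: they have to be found in the camera images.
- cylinder_40: satin-grey euro-profile lock cylinder lying flat, 40 mm long (shortest; a half cylinder, brass key face at its -x end only), 40 x 33 x 17 mm (x, y, z). Origin: centre of its underside; x along its length, y across, z up. Round barrel 17 mm thick along the +y side, flat web 10 mm thick (3.5 to 13.5 mm up) along -y. Grip across the 33 mm width at mid-length. About 0.12 kg.
- cylinder_58: satin-grey euro-profile lock cylinder lying flat, 58 mm long (brass key face at each end), 58 x 33 x 17 mm (x, y, z). Origin: centre of its underside; x along its length, y across, z up. Round barrel 17 mm thick along the +y side, flat web 10 mm thick (3.5 to 13.5 mm up) along -y. Grip across the 33 mm width at mid-length. About 0.17 kg.
- cylinder_76: satin-grey euro-profile lock cylinder lying flat, 76 mm long (brass key face at each end), 76 x 33 x 17 mm (x, y, z). Origin: centre of its underside; x along its length, y across, z up. Round barrel 17 mm thick along the +y side, flat web 10 mm thick (3.5 to 13.5 mm up) along -y. Grip across the 33 mm width at mid-length. About 0.22 kg.
- cylinder_94: satin-grey euro-profile lock cylinder lying flat, 94 mm long (brass key face at each end), 94 x 33 x 17 mm (x, y, z). Origin: centre of its underside; x along its length, y across, z up. Round barrel 17 mm thick along the +y side, flat web 10 mm thick (3.5 to 13.5 mm up) along -y. Grip across the 33 mm width at mid-length. About 0.27 kg.
- insert_40: fixed black insert; blue-floored pocket 52 x 45 mm (x, y) for the 40 mm cylinder; 118 x 66 x 16 mm, one of four in a row 67 mm apart along y (any order) in a grey tray (rim 16.5 mm high). Origin: underside centre, 3 mm over the bench, z up. Pocket centred, floor 6 mm and rim 16 mm above origin. A finger channel, 40 mm wide (x) and pocket-deep, crosses all inserts and the tray ends along y.
- insert_58: fixed black insert; blue-floored pocket 70 x 45 mm (x, y) for the 58 mm cylinder; 118 x 66 x 16 mm, one of four in a row 67 mm apart along y (any order) in a grey tray (rim 16.5 mm high). Origin: underside centre, 3 mm over the bench, z up. Pocket centred, floor 6 mm and rim 16 mm above origin. A finger channel, 40 mm wide (x) and pocket-deep, crosses all inserts and the tray ends along y.
- insert_76: fixed black insert; blue-floored pocket 88 x 45 mm (x, y) for the 76 mm cylinder; 118 x 66 x 16 mm, one of four in a row 67 mm apart along y (any order) in a grey tray (rim 16.5 mm high). Origin: underside centre, 3 mm over the bench, z up. Pocket centred, floor 6 mm and rim 16 mm above origin. A finger channel, 40 mm wide (x) and pocket-deep, crosses all inserts and the tray ends along y.
- insert_94: fixed black insert; blue-floored pocket 106 x 45 mm (x, y) for the 94 mm cylinder; 118 x 66 x 16 mm, one of four in a row 67 mm apart along y (any order) in a grey tray (rim 16.5 mm high). Origin: underside centre, 3 mm over the bench, z up. Pocket centred, floor 6 mm and rim 16 mm above origin. A finger channel, 40 mm wide (x) and pocket-deep, crosses all inserts and the tray ends along y.
- padlock_small: small brass padlock lying flat at one side of the cylinders (left of the tray or at the right end of the row), 48 x 32 x 12 mm (x, y, z), shackle towards +x. Origin: centre of its underside. Stays where it is.
- padlock_steel: larger steel padlock lying flat at the other side, 67 x 45 x 16 mm (x, y, z), shackle towards +x. Origin: centre of its underside. Stays where it is.
Mind the look-alikes: they are no part of the job. What is shaped like the cylinder_76 but brown is not meant.

How it is judged (in metres and radians):
At the end, for the whole second after the job is handed in: Each of the four cylinders lies flat (within 7 degrees) and at rest on the floor of the pocket cut for it (underside within 3 mm of the floor's height), within 12 mm of the pocket's centre and lengthwise along it (within 20 degrees, either way round) (horizontal distance between cylinder_40 and insert_40 below 0.012 m and z of cylinder_40 in the frame of insert_40 between 0.003 and 0.009 m and angle between each of cylinder_40, cylinder_58, cylinder_76, cylinder_94's own z axis and vertical below 0.12 rad and angle between the x axis of cylinder_40 and the x axis of insert_40, either way round below 0.35 rad and linear speed of each of cylinder_40, cylinder_58, cylinder_76, cylinder_94 below 0.02 m/s and angular speed of each of cylinder_40, cylinder_58, cylinder_76, cylinder_94 below 0.2 rad/s and horizontal distance between cylinder_58 and insert_58 below 0.012 m and z of cylinder_58 in the frame of insert_58 between 0.003 and 0.009 m and angle between the x axis of cylinder_58 and the x axis of insert_58, either way round below 0.35 rad and horizontal distance between cylinder_76 and insert_76 below 0.012 m and z of cylinder_76 in the frame of insert_76 between 0.003 and 0.009 m and angle between the x axis of cylinder_76 and the x axis of insert_76, either way round below 0.35 rad and horizontal distance between cylinder_94 and insert_94 below 0.012 m and z of cylinder_94 in the frame of insert_94 between 0.003 and 0.009 m and angle between the x axis of cylinder_94 and the x axis of insert_94, either way round below 0.35 rad); the robot touches nothing.
It fails at once if a padlock was moved by more than 20 mm (distance of any of padlock_small, padlock_steel from where it was at the start of the episode above 0.02 m).
It also fails if it takes over 99 s, if anything falls off the work surface, if the arm or the gripper's body presses on something with over 40 N, if the wrist force passes 120 N, or if a joint passes its speed limit or range.

## Working session

There is one attempt and no reset: what is moved stays moved. The work goes in short steps, Python scripts to look and compute and a shell command to move; the robot and the scene stay as the last step left them, time stands still between calls to the robot, and variables do not carry over. Pictures are saved under pics/ and viewed, at most 14 in all, crops included, and the job is handed in when it is done.

```bash
mkdir -p pics; ls; cat > h.py <<'E'
import numpy as np, cv2
from scipy.spatial.transform import Rotation as R
from station import robot
def cam(name, obs=None):
    p=robot.camera_params(name); f=210/np.tan(np.radians(p["fov_y"]/2))
    K=np.array([[f,0,p["cx"]],[0,f,p["cy"]],[0,0,1]]); d=np.array(p["dist_coeffs"],float)
    if name=="wrist":
        o=obs; T=np.eye(4); T[:3,:3]=R.from_rotvec(o["tcp_rot"]).as_matrix(); T[:3,3]=o["tcp_pos"]
        T=T@np.array(p["mount"]); return K,d,T[:3,:3],T[:3,3]
    o=np.array(p["orientation"],float)
    Rm=o if o.shape==(3,3) else (R.from_rotvec(o).as_matrix())
    return K,d,Rm,np.array(p["xyz"],float)
def rays(c,uv):
    K,d,Rm,t=c
    n=cv2.undistortPoints(np.array(uv,float).reshape(-1,1,2),K,d).reshape(-1,2)
    return np.c_[n,np.ones(len(n))]@Rm.T
def onplane(c,uv,z):
    r=rays(c,uv); t=c[3]; return t+r*((z-t[2])/r[:,2])[:,None]
def proj(c,P):
    K,d,Rm,t=c
    return cv2.projectPoints((np.array(P,float).reshape(-1,3)-t)@Rm,np.zeros(3),np.zeros(3),K,d)[0].reshape(-1,2)
def tri(c1,uv1,c2,uv2):
    a,b=rays(c1,[uv1])[0],rays(c2,[uv2])[0]
    s=np.linalg.lstsq(np.c_[a,-b],c2[3]-c1[3],rcond=None)[0]
    p,q=c1[3]+a*s[0],c2[3]+b*s[1]; return (p+q)/2,np.linalg.norm(p-q)
E
python3 - <<'E'
from h import *
o=robot.get_obs(); print(o["time"],o["tcp_pos"],o["tcp_rot"])
for n in("top","scene","wrist"):
    print(n,robot.camera_params(n))
    im=robot.capture(n); cv2.imwrite(f"pics/{n}0.png",im[:,:,::-1])
E
```

```text
pics
0.0 [ 220.43904389 -530.49240933  195.87742854] [-3.07915818e+00 -6.14233638e-01  4.83703463e-04]
top {'fov_y': 42.8198858714223, 'cx': 283.5813050433222, 'cy': 210.53401718277726, 'dist_coeffs': array([-0.1155267,  0.       ,  0.       ,  0.       ,  0.       ]), 'xyz': array([ 353.61005296,  339.91660608, 1595.2907888 ]), 'orientation': array([-2.20713118,  2.16047477, -0.12456426])}
scene {'fov_y': 51.20126912429186, 'cx': 268.54450499399735, 'cy': 207.8298579137591, 'dist_coeffs': array([-0.10423974,  0.        ,  0.        ,  0.        ,  0.        ]), 'xyz': array([-182.75285112,  822.71077562,  804.51575703]), 'orientation': array([-1.16217018,  2.29738629, -1.00196961])}
wrist {'fov_y': 66.05712637788695, 'cx': 286.0266145795942, 'cy': 199.30687633556792, 'dist_coeffs': array([-0.01900976,  0.        ,  0.        ,  0.        ,  0.        ]), 'mount': array([[ 3.54809649e-04, -9.65929503e-01, -2.58805080e-01,
         6.54185432e+01],
       [ 9.99999936e-01,  3.55440795e-04,  4.43533634e-05,
        -5.40639373e-02],
       [ 4.91476612e-05, -2.58805079e-01,  9.65929567e-01,
        -1.77269508e+02],
       [ 0.00000000e+00,  0.00000000e+00,  0.00000000e+00,
         1.00000000e+00]])}
```

View pics/top0.png

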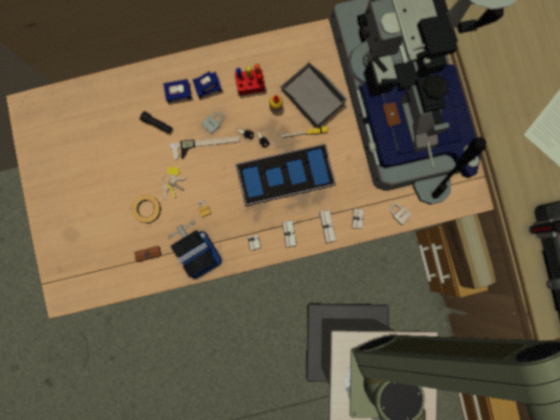

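View pics/scene0.png

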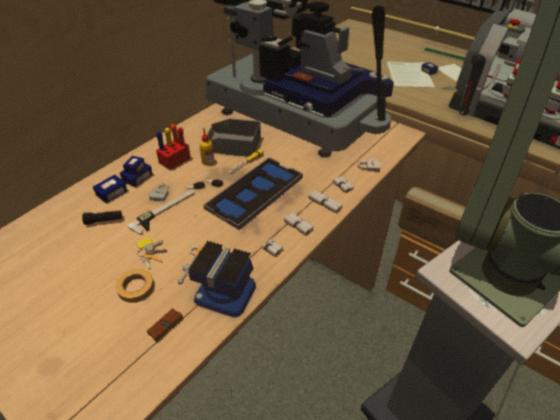

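Top view: the four cylinders lie in a row at (254,242), (290,234), (327,226) and (358,218). The tray is at (286,175), the steel padlock at (400,213) and the brass one at (203,209). The scene view shows the same layout.

```bash
python3 - <<'E'
from h import *
im=cv2.imread("pics/top0.png"); c=cam("top")
g=im.astype(int); b,gr,r=g[...,0],g[...,1],g[...,2]
# blue pockets
m=((b>r+40)&(b>70)).astype(np.uint8)
m[:130]=0;m[:,:230]=0;m[215:]=0;m[:,340:]=0
n,l,s,ce=cv2.connectedComponentsWithStats(m)
for i in range(1,n):
    if s[i,4]>60:
        cn=cv2.findContours((l==i).astype(np.uint8),0,2)[0][0]
        p=onplane(c,cn.reshape(-1,2),9)[:,:2].astype(np.float32); q=cv2.minAreaRect(p); print("blue",ce[i].round(),q)
hsv=cv2.cvtColor(im,cv2.COLOR_BGR2HSV)
m=((hsv[...,1]<70)&(hsv[...,2]>90)).astype(np.uint8); m[:200]=0;m[255:]=0;m[:,:245]=0;m[:,420:]=0
n,l,s,ce=cv2.connectedComponentsWithStats(m)
for i in range(1,n):
    if s[i,4]>25:
        cn=cv2.findContours((l==i).astype(np.uint8),0,2)[0][0]
        p=onplane(c,cn.reshape(-1,2),12)[:,:2].astype(np.float32); print("grey",ce[i].round(),cv2.minAreaRect(p),s[i,4])
print(onplane(c,[[203,209],[400,213],[195,254]],10).round())
cv2.imwrite("pics/topc.png",cv2.resize(im[135:265,190:420],None,fx=3.4,fy=3.4,interpolation=cv2.INTER_CUBIC))
E
```

```text
blue [318. 167.] ((636.9911499023438, 208.0994873046875), (105.19224548339844, 45.49528503417969), 14.598103523254395)
blue [296. 171.] ((620.15576171875, 273.2526550292969), (68.34257507324219, 45.22498321533203), 14.844688415527344)
blue [252. 182.] ((586.6107788085938, 402.67913818359375), (86.8751220703125, 45.85490798950195), 14.286585807800293)
blue [274. 176.] ((603.7457885742188, 337.85321044921875), (50.68032455444336, 45.80810546875), 15.080808639526367)
grey [401. 214.] ((505.264404296875, -37.890140533447266), (61.732086181640625, 43.31410217285156), 46.008888244628906) 196
grey [358. 218.] ((483.5870056152344, 86.54743957519531), (30.40953826904297, 55.563392639160156), 86.09485626220703) 180
grey [327. 226.] ((458.302001953125, 177.00677490234375), (93.25515747070312, 31.717283248901367), 12.642712593078613) 309
grey [289. 233.] ((434.22247314453125, 290.3548278808594), (74.28056335449219, 31.3054141998291), 9.907315254211426) 249
grey [254. 242.] ((405.7386779785156, 394.21185302734375), (38.6743278503418, 30.750911712646484), 15.404829025268555) 126
grey [341. 249.] ((388.39874267578125, 132.9227752685547), (9.29320240020752, 39.790855407714844), 13.522520065307617) 26
grey [382. 250.] ((388.1512145996094, 14.503782272338867), (19.133466720581055, 30.68529510498047), 8.054485321044922) 34
[[501. 547.  10.]
 [502. -42.  10.]
 [367. 567.  10.]]
```

View pics/topc.png

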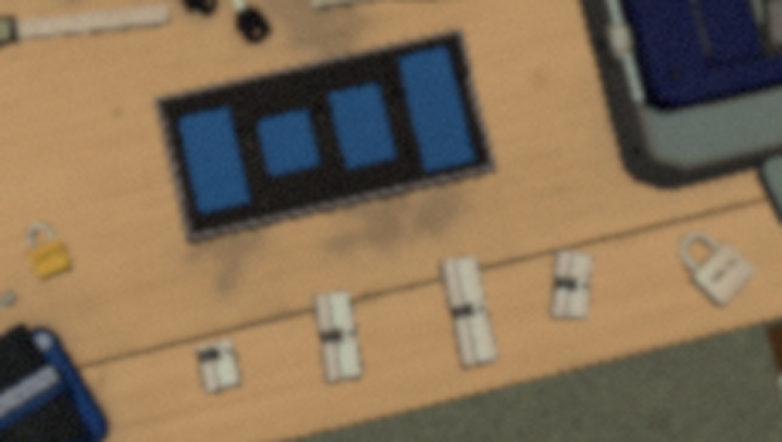

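The crop shows pockets left to right 76, 40, 58, 94, and cylinders left to right 40, 76, 94, 58. All the measured sizes fit the text, so I'm moving toward cylinder_58.

```bash
python3 -m creep '[[0.87,-0.97,0,0,0,0],[0.87,-0.97,0,0,0,0],[0.87,-0.97,0,0,0,0],[0.87,-0.97,0,0,0,0],[0.87,-0.97,0,0,0,0],[0.87,-0.97,0,0,0,0],[0.87,-0.97,0,0,0,0],[0.87,-0.97,0,0,0,0]]' 60 60
python3 -m creep '[[0.87,-0.97,0,0,0,0],[0.87,-0.97,0,0,0,0],[0.87,-0.97,0,0,0,0],[0.87,-0.97,0,0,0,0],[0.87,-0.97,0,0,0,0],[0.87,-0.97,0,0,0,0],[0.87,-0.97,0,0,0,0],[0.87,-0.97,0,0,0,0]]'
python3 -m creep '[[0,0,0,0,0,1],[0,0,0,0,0,1],[0,0,0,0,0,1],[0,0,0,0,0,1],[0,0,0,0,0,1],[0,0,0,0,0,0.3],[0,0,0,0,0,0]]'
python3 - <<'E'
from h import *
o=robot.get_obs(); im=robot.capture("wrist"); cv2.imwrite("pics/w1.png",im[:,:,::-1]); np.save("w1.npy",np.r_[o["tcp_pos"],o["tcp_rot"]])
print(o["time"])
E
```

```text
time: 0.82
tcp_pos: [324.1, -234.1, 196.6]
tcp_rot: [-3.081, -0.613, -0.0]
force: [0.6, 0.7, 0.6]
grip_width: 60.0
grip_force: 0.0
time: 1.48
tcp_pos: [427.6, 61.2, 196.7]
tcp_rot: [3.08, 0.615, 0.0]
force: [0.3, -0.4, -0.7]
grip_width: 60.0
grip_force: 0.0
time: 2.07
tcp_pos: [427.4, 59.2, 196.5]
tcp_rot: [3.14, -0.108, -0.001]
force: [-0.3, -0.5, -0.3]
grip_width: 60.0
grip_force: 0.0
2.0667
```

View pics/w1.png

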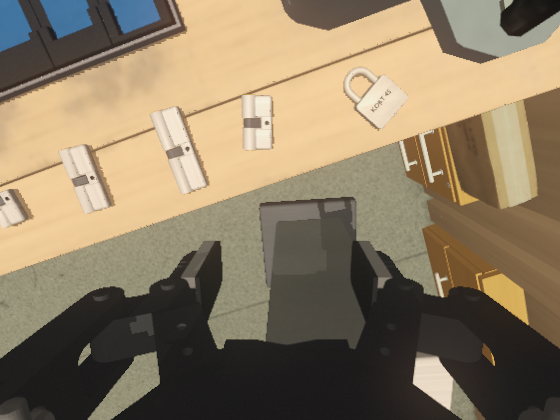

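The wrist view shows cylinder_58 at (258,122), cylinder_94 at (180,150), cylinder_76 at (85,178), and the steel padlock clear at (376,98). I'll move over the 58 and take a second view.

```bash
cat >> h.py <<'E'
def grey(im,c,z=12,lo=105):
    """light low-saturation blobs -> pixel rect, rect on plane"""
    h=cv2.cvtColor(im,cv2.COLOR_BGR2HSV)
    m=((h[...,1]<45)&(h[...,2]>lo)).astype(np.uint8)
    m=cv2.morphologyEx(m,cv2.MORPH_CLOSE,np.ones((13,13),np.uint8)); m=cv2.morphologyEx(m,cv2.MORPH_OPEN,np.ones((7,7),np.uint8))
    out=[]
    for cn in cv2.findContours(m,0,2)[0]:
        if cv2.contourArea(cn)<300: continue
        q=cv2.minAreaRect(onplane(c,cn.reshape(-1,2),z)[:,:2].astype(np.float32))
        (w,hh),a=q[1],q[2]
        if w<hh: w,hh,a=hh,w,a-90
        if 36<w<105 and 26<hh<40: out.append((cv2.minAreaRect(cn.reshape(-1,2))[0],np.round(q[0],1),round(w,1),round(hh,1),round((a+90)%180-90,1)))
    return out
def shot(name):
    o=robot.get_obs(); im=robot.capture("wrist")[:,:,::-1].copy(); cv2.imwrite(f"pics/{name}.png",im)
    np.save(name+".npy",np.r_[o["tcp_pos"],o["tcp_rot"]]); return im,cam("wrist",o),o
def load(name):
    v=np.load(name+".npy"); return cv2.imread(f"pics/{name}.png"),cam("wrist",dict(tcp_pos=v[:3],tcp_rot=v[3:]))
def delta(o,x,y,z,yaw):
    """shift in tool units and z turn to reach world x,y,z and tool-x yaw (deg)"""
    M=R.from_rotvec(o["tcp_rot"]).as_matrix(); d=M.T@(np.array([x,y,z])-o["tcp_pos"])/30
    yw=np.degrees(np.arctan2(M[1,0],M[0,0])); t=(yw-yaw+90)%180-90
    print("units",d.round(2),"turn",round(t/5,2),"yaw now",round(yw,2),"tcp",np.round(o["tcp_pos"],1),"t",round(o["time"],2))
E
python3 -m creep '[[0.8,-0.5,0.5,0,0,0],[0.7,-0.4,0.5,0,0,0],[0,0,0,0,0,0],[0,0,0,0,0,0]]'
python3 - <<'E'
from h import *
im,c,o=shot("w2"); a=grey(im,c); im1,c1=load("w1"); b=grey(im1,c1)
for q in a: print("w2",q)
for q in b: print("w1",q)
for q in a:
    for p in b:
        if np.linalg.norm(q[1]-p[1])<25: print(q[2],[v.round(1) for v in tri(c,q[0],c1,p[0])])
E
```

```text
time: 2.45
tcp_pos: [474.1, 83.2, 165.6]
tcp_rot: [3.139, -0.106, -0.005]
force: [0.4, -0.1, 0.2]
grip_width: 60.0
grip_force: 0.0
w2 ((462.5, 410.0), array([ 149. , -127.4]), 46.3, 30.3, 85.2)
w2 ((14.0, 254.5), array([406.1, 395.5]), 43.0, 32.0, -17.4)
w2 ((96.82301330566406, 224.16236877441406), array([435. , 292.2]), 74.1, 29.8, 9.8)
w2 ((197.35446166992188, 194.5554656982422), array([460.1, 177.6]), 92.3, 29.1, 13.1)
w2 ((281.5, 166.0), array([485.8,  87. ]), 52.2, 27.8, -3.4)
w1 ((82.82759094238281, 178.5689697265625), array([435.2, 292.3]), 74.3, 29.9, 10.0)
w1 ((177.9584503173828, 149.3217315673828), array([460. , 177.6]), 92.6, 29.5, 13.0)
w1 ((257.0, 121.5), array([484.9,  87. ]), 56.4, 28.3, -4.6)
w1 ((377.36083984375, 98.08168029785156), array([500.7, -43.8]), 41.2, 39.9, -39.5)
74.1 [array([436.5, 292. ,  12.9]), np.float64(0.2)]
92.3 [array([461.5, 178.5,  10.2]), np.float64(0.1)]
52.2 [array([485.6,  87.2,   8.1]), np.float64(0.3)]
```

```bash
python3 -m creep '[[0.36,-0.14,0,0,0,0],[0,0,1,0,0,0],[0,0,1,0,0,0],[0,0,1,0,0,0],[0,0,1,0,0,0],[0,0,0.5,0,0,0],[0,0,0,0,0,0],[0,0,0,0,0,0]]'
python3 - <<'E'
from h import *
delta(robot.get_obs(),485.3,87,1,-4)
E
```

```text
time: 3.17
tcp_pos: [485.8, 86.4, 32.0]
tcp_rot: [3.14, -0.108, 0.0]
force: [0.3, 0.4, 0.5]
grip_width: 60.3
grip_force: 0.0
units [-0.02 -0.02  1.03] turn 0.01 yaw now -3.95 tcp [485.8  86.4  32. ] t 3.17
```

```bash
python3 -m creep '[[0,0,0.5,0,0,0],[0,0,0.5,0,0,0],[0,0,0,0,0,0]]'
python3 -m creep '[[0,0,0,0,0,0],[0,0,0,0,0,0],[0,0,0,0,0,0],[0,0,0,0,0,0],[0,0,0,0,0,0],[0,0,0,0,0,0]]' 20 60
python3 -m creep '[[0,0,-0.4,0,0,0],[0,0,-0.8,0,0,0],[0,0,-0.9,0,0,0],[0,0,-1,0,0,0],[0,0,0,0,0,0]]'
python3 - <<'E'
from h import *
im,c,o=shot("w3"); delta(o,620,273.5,100,14.7)
E
```

```text
time: 3.42
tcp_pos: [485.5, 86.4, 1.8]
tcp_rot: [3.14, -0.108, -0.0]
force: [-1.3, 0.1, 0.7]
grip_width: 60.0
grip_force: 0.0
time: 3.92
tcp_pos: [485.7, 86.5, 2.1]
tcp_rot: [-3.14, 0.108, -0.001]
force: [0.1, 0.7, 0.3]
grip_width: 20.1
grip_force: 0.0
time: 4.33
tcp_pos: [489.3, 87.1, 100.0]
tcp_rot: [-3.138, 0.108, -0.017]
force: [0.7, 0.1, 0.7]
grip_width: 20.2
grip_force: 0.0
units [ 3.92 -6.5   0.06] turn -3.73 yaw now -3.94 tcp [489.3  87.1 100. ] t 4.33
```

View pics/w3.png

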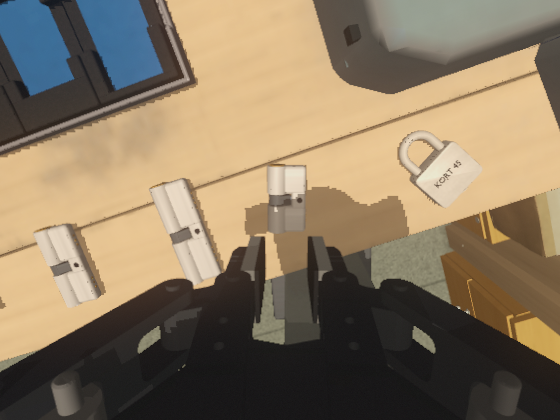

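It missed: the gripper closed to 20 with nothing in it, and the cylinder is still on the bench at (287,198). I'll check its position and where the TCP projects.

```bash
python3 - <<'E'
from h import *
im,c=load("w3"); o=np.load("w3.npy")
for q in grey(im,c): print(q)
print(proj(c,[o[:3],o[:3]+[0,0,19],[o[0],o[1],0],[485.3,87,17],[485.3,87,0]]))
print(onplane(c,[[268,167],[305,166],[305,231],[268,231]],8))
o=robot.get_obs();print(o["tcp_pos"],o["tcp_rot"],o["grip_width"])
E
```

```text
((65.02728271484375, 265.05877685546875), array([434. , 291.9]), 76.2, 30.3, 9.9)
((184.97317504882812, 231.51089477539062), array([459.6, 177.6]), 92.2, 29.6, 13.1)
[[286.05846732 228.9752951 ]
 [285.95603004 241.16907752]
 [286.37961101 190.73568119]
 [286.78334912 199.97125214]
 [286.79603031 195.16083112]]
[[512.63784903 100.99248393   8.        ]
 [511.37058364  69.88811682   8.        ]
 [453.58438441  72.99838414   8.        ]
 [455.7872537  105.67839445   8.        ]]
[487.77370839  86.85596554  97.60677861] [-3.1384781   0.10783153 -0.01104379] 20.02247286832203
```

```bash
python3 - <<'E'
from h import *
im,c,o=shot("w4"); print(o["tcp_pos"])
im=robot.capture("scene")[:,:,::-1]
cv2.imwrite("pics/s1.png",cv2.resize(im[130:290,220:460],None,fx=3.3,fy=3.3,interpolation=cv2.INTER_CUBIC))
E
```

```text
[487.77370839  86.85596554  97.60677861]
```

View pics/s1.png

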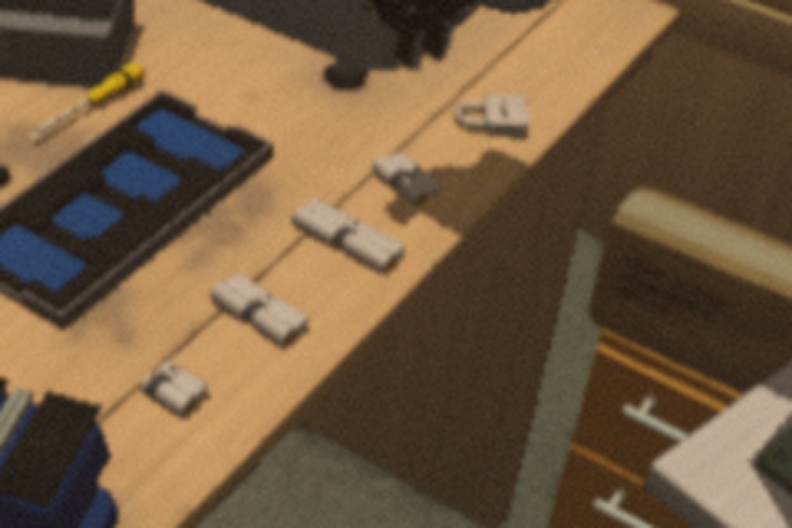

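```bash
python3 - <<'E'
import cv2
im=cv2.imread("pics/w4.png")
cv2.imwrite("pics/w4c.png",cv2.resize(im[150:320,180:400],None,fx=3.5,fy=3.5,interpolation=cv2.INTER_CUBIC))
E
```

```text
(no output)
```

View pics/w4c.png

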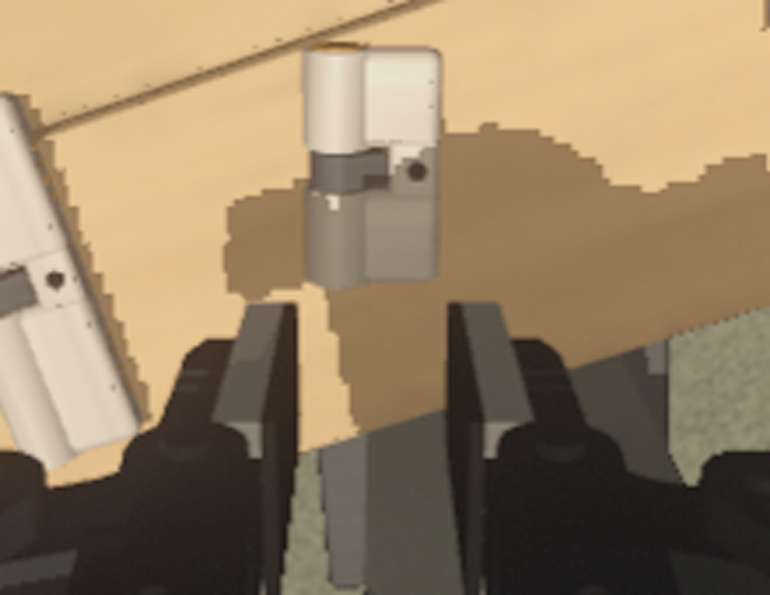

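Solving the pad-tip corners in this crop puts the tips about 37 mm behind the reported TCP. At x = +10 mm that fits the 22 mm pads, and it also explains the missed grasp. So the TCP has to go to about z = -34. I'll go lower carefully and watch the force.

```bash
python3 -m creep '[[-0.08,0,0,0,0,0],[0,0,0.8,0,0,0],[0,0,0.8,0,0,0],[0,0,0.8,0,0,0],[0,0,0.6,0,0,0],[0,0,0.4,0,0,0],[0,0,0.2,0,0,0],[0,0,0,0,0,0]]' 55 60
python3 -m creep '[[0,0,0.2,0,0,0],[0,0,0.2,0,0,0],[0,0,0,0,0,0]]'
python3 - <<'E'
from h import *
im,c,o=shot("w5"); delta(o,485.3,87,-34,-4)
cv2.imwrite("pics/w5c.png",cv2.resize(im[110:320,150:430],None,fx=2.8,fy=2.8))
E
```

```text
time: 5.15
tcp_pos: [481.0, 86.3, -15.5]
tcp_rot: [3.139, -0.108, -0.008]
force: [-0.2, 0.4, -0.5]
grip_width: 55.1
grip_force: 0.0
time: 5.4
tcp_pos: [482.6, 86.6, -25.9]
tcp_rot: [3.139, -0.108, -0.001]
force: [-0.6, 1.0, 0.0]
grip_width: 55.0
grip_force: 0.0
units [ 0.09 -0.02  0.27] turn 0.01 yaw now -3.94 tcp [482.6  86.6 -25.9] t 5.4
```

View pics/w5c.png

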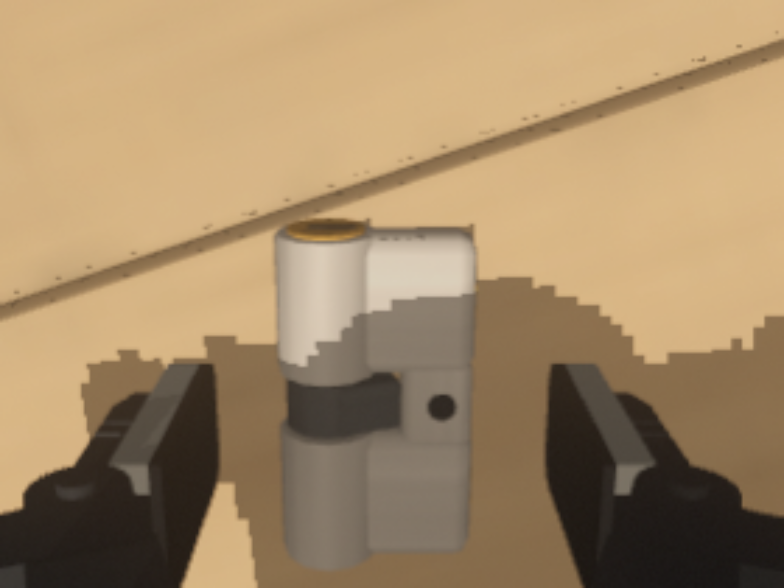

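The fingers now straddle the cylinder, with the tips at about its mid-height. The pads need about 3 mm more in +x and 8 mm more down.

```bash
python3 -m creep '[[0.1,0,0.13,0,0,0],[0,0,0.13,0,0,0],[0,0,0,0,0,0]]'
python3 -m creep '[[0,0,0,0,0,0],[0,0,0,0,0,0],[0,0,0,0,0,0],[0,0,0,0,0,0],[0,0,0,0,0,0]]' 20 60
python3 -m creep '[[0,0,-0.4,0,0,0],[0,0,-0.8,0,0,0],[0,0,-0.9,0,0,0],[0,0,0,0,0,0]]'
python3 - <<'E'
from h import *
delta(robot.get_obs(),620,273.5,80,14.7)
E
```

```text
time: 5.7
tcp_pos: [486.0, 86.4, -33.5]
tcp_rot: [3.14, -0.108, -0.001]
force: [0.2, 0.3, 0.2]
grip_width: 55.2
grip_force: 0.0
time: 6.12
tcp_pos: [486.3, 86.5, -32.7]
tcp_rot: [-3.14, 0.108, -0.001]
force: [-0.6, 0.2, 3.5]
grip_width: 31.8
grip_force: 60.0
time: 6.45
tcp_pos: [489.2, 86.9, 33.6]
tcp_rot: [-3.138, 0.108, -0.013]
force: [1.3, 0.1, -1.6]
grip_width: 31.3
grip_force: 59.9
units [ 3.94 -6.51 -1.5 ] turn -3.73 yaw now -3.93 tcp [489.2  86.9  33.6] t 6.45
```

Gripped at a 31.5 mm width and 60 N. Next, carry it to the pocket and measure the tray on the way.

```bash
python3 -m creep '[[0.48,-0.81,-0.3,0,0,-0.0],[0.5,-0.83,-0.3,0,0,0],[0.5,-0.83,0,0,0,0],[0.5,-0.83,0,0,0,0],[0.5,-0.83,0,0,0,0],[0.5,-0.83,0,0,0,0],[0.48,-0.82,0,0,0,0],[0.48,-0.75,0,0,0,0]]'
python3 -m creep '[[0,0,0,0,0,-1],[0,0,0,0,0,-1],[0,0,0,0,0,-1],[0,0,0,0,0,-0.73],[0,0,0,0,0,0],[0,0,0,0,0,0]]'
python3 - <<'E'
from h import *
im,c,o=shot("w6"); delta(o,620,273.5,-24,14.7)
E
```

```text
time: 7.12
tcp_pos: [617.3, 274.9, 46.2]
tcp_rot: [3.139, -0.107, -0.003]
force: [0.2, 0.2, -1.7]
grip_width: 31.5
grip_force: 60.0
time: 7.62
tcp_pos: [616.8, 273.5, 46.6]
tcp_rot: [3.115, 0.4, -0.003]
force: [-0.2, -0.2, -2.0]
grip_width: 31.4
grip_force: 60.0
units [0.11 0.02 2.35] turn -0.02 yaw now 14.62 tcp [616.8 273.5  46.6] t 7.62
```

View pics/w6.png

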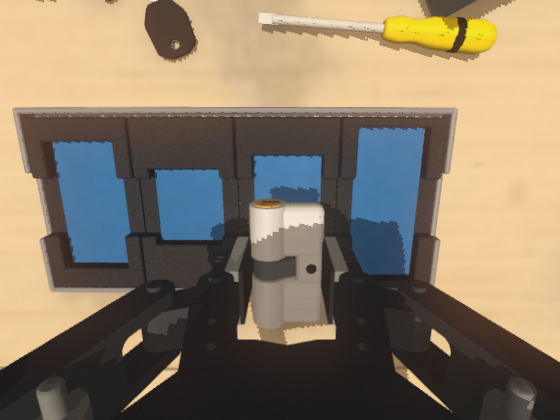

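The wrist view shows the 58 held square over its pocket. The pockets are at (92,200), (192,205), (288,175) and (388,200). I'll measure the tray from this view.

```bash
cat >> h.py <<'E'
def blue(im,c,z=9,amin=1500):
    h=cv2.cvtColor(im,cv2.COLOR_BGR2HSV); m=((h[...,0]>95)&(h[...,0]<125)&(h[...,1]>120)&(h[...,2]>45)).astype(np.uint8)
    m=cv2.morphologyEx(m,cv2.MORPH_OPEN,np.ones((5,5),np.uint8)); out=[]
    for cn in cv2.findContours(m,0,2)[0]:
        if cv2.contourArea(cn)<amin: continue
        q=cv2.minAreaRect(onplane(c,cn.reshape(-1,2),z)[:,:2].astype(np.float32))
        (w,hh),a=q[1],q[2]
        M=cv2.moments(cn); out.append(((M["m10"]/M["m00"],M["m01"]/M["m00"]),np.round(q[0],1),round(w,1),round(hh,1),round(a,1)))
    return out
E
python3 - <<'E'
from h import *
im,c=load("w6"); ct=cam("top"); o=robot.get_obs()
tops=dict(b94=(318,167),b76=(252,182),b40=(274,176))
for q in blue(im,c):
    print(q)
t0=cv2.imread("pics/top0.png"); B=blue(t0,ct,amin=60)
cs,s0=cam("scene"),cv2.imread("pics/scene0.png"); S=blue(s0,cs,amin=60)
for q in B:
  if q[1][0]>560 and 180<q[1][1]<420:
    print("top",q[1:])
    for p in S:
        if np.linalg.norm(p[1]-q[1])<25: print("  scene",p[1:],[v.round(1) for v in tri(ct,q[0],cs,p[0])])
    for p in blue(im,c):
        if np.linalg.norm(p[1]-q[1])<25: print("  wrist tri",[v.round(1) for v in tri(ct,q[0],c,p[0])])
E
```

```text
((190.09662611888913, 204.18250325147272), array([603.2, 338.4]), 49.8, 44.9, 14.6)
((285.9732584269663, 173.09640449438203), array([639.4, 278.4]), 28.9, 45.1, 14.6)
((92.97445915635628, 201.30813014012492), array([586.7, 403.3]), 86.8, 44.7, 14.7)
((384.19368711457315, 198.23618549172346), array([637.1, 209. ]), 103.6, 44.7, 14.5)
top (array([604.7, 338.5]), 54.5, 47.9, 1.4)
  scene (array([604.3, 339.9]), 37.1, 38.2, 53.1) [array([605.1, 339. ,   8.1]), np.float64(2.0)]
  wrist tri [array([604.3, 338.4,   9.9]), np.float64(0.5)]
top (array([587.3, 402.7]), 90.1, 49.2, 14.0)
  scene (array([589.7, 406. ]), 78.1, 42.2, 11.6) [array([587.5, 404.1,  10.7]), np.float64(3.2)]
  wrist tri [array([587.9, 403.9,   8.3]), np.float64(2.9)]
top (array([620.5, 273.3]), 72.2, 49.0, 13.3)
  scene (array([625.9, 273.5]), 43.5, 50.5, 54.0) [array([621.1, 274.8,  11.5]), np.float64(4.0)]
  wrist tri [array([630.8, 273.8, -53.9]), np.float64(6.7)]
top (array([637.5, 208.1]), 108.7, 49.0, 13.8)
  scene (array([640. , 211.4]), 94.8, 40.9, 11.1) [array([637.7, 209.1,  10.2]), np.float64(3.6)]
  wrist tri [array([639.5, 206. ,  -3.7]), np.float64(1.3)]
```

Pockets: 94 at (637,208.8), 58 at (620.2,273.6), 40 at (603.4,338.4), 76 at (586.7,403.2). Yaw is 14.6°, the floor is at z of about 9, and the spacing comes out at 66.9 mm. Lowering now.

```bash
python3 -m creep '[[0.11,0,0,0,0,0],[0,0,0.7,0,0,0],[0,0,0.7,0,0,0],[0,0,0.4,0,0,0],[0,0,0.25,0,0,0],[0,0,0,0,0,0],[0,0,0,0,0,0]]'
python3 -m creep '[[0,0,0.12,0,0,0],[0,0,0.1,0,0,0],[0,0,0,0,0,0],[0,0,0,0,0,0]]'
python3 - <<'E'
from h import *
delta(robot.get_obs(),620.2,273.6,-23,14.6)
E
```

```text
time: 8.25
tcp_pos: [620.9, 274.7, -13.6]
tcp_rot: [3.116, 0.402, 0.0]
force: [1.1, -0.0, -1.9]
grip_width: 31.4
grip_force: 60.0
time: 8.58
tcp_pos: [620.7, 274.6, -19.9]
tcp_rot: [-3.116, -0.402, -0.001]
force: [0.8, 0.1, -0.1]
grip_width: 31.5
grip_force: 60.0
units [-0.03  0.03  0.1 ] turn 0.02 yaw now 14.71 tcp [620.7 274.6 -19.9] t 8.58
```

```bash
python3 -m creep '[[0,0,0.07,0,0,0],[0,0,0,0,0,0],[0,0,0,0,0,0]]'
python3 -m creep '[[0,0,0,0,0,0],[0,0,0,0,0,0],[0,0,0,0,0,0]]' 46
python3 -m creep '[[0,0,-0.4,0,0,0],[0,0,-0.8,0,0,0],[0,0,-1,0,0,0],[0,0,-1,0,0,0],[0,0,-1,0,0,0],[0,0,0,0,0,0],[0,0,0,0,0,0]]'
python3 - <<'E'
from h import *
im,c,o=shot("w7"); print(grey(im,c,18,70)); print(blue(im,c)); delta(o,460,178,60,13)
E
```

```text
time: 8.83
tcp_pos: [620.5, 274.6, -22.3]
tcp_rot: [3.116, 0.402, -0.0]
force: [-0.2, 1.0, -0.6]
grip_width: 31.0
grip_force: 60.0
time: 9.08
tcp_pos: [620.9, 274.7, -21.9]
tcp_rot: [-3.116, -0.402, -0.001]
force: [0.2, -0.1, 0.5]
grip_width: 45.8
grip_force: 0.0
time: 9.67
tcp_pos: [622.1, 275.2, 107.3]
tcp_rot: [-3.114, -0.402, -0.01]
force: [-1.0, -0.1, -0.9]
grip_width: 46.0
grip_force: 0.0
[((543.5, 408.5), array([465.7, -47.9]), 38.3, 28.0, -76.8)]
[((211.09898321695454, 192.24813181428394), array([603.2, 338.4]), 49.8, 45.0, 14.7), ((138.31700327510916, 192.86453784570597), array([587.3, 401.9]), 86.0, 41.5, 14.7), ((361.7044837240399, 184.6328611424512), array([639.8, 209.6]), 93.4, 44.1, 14.4)]
units [-6.06  1.76  1.54] turn 0.34 yaw now 14.71 tcp [622.1 275.2 107.3] t 9.67
```

View pics/w7.png

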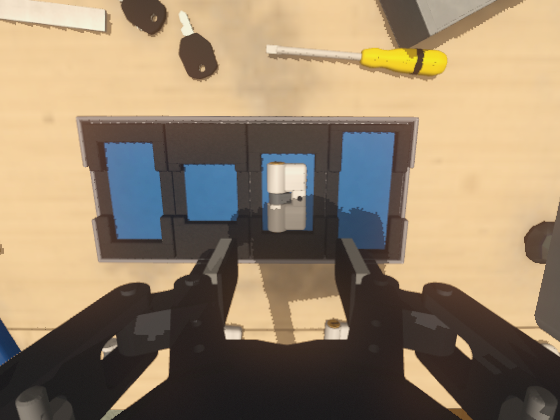

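The 58 sits flat and centred in its pocket at (287,198). Next is the 94.

```bash
python3 -m creep '[[-0.86,0.25,0,0,0,0],[-0.86,0.25,0,0,0,0],[-0.86,0.25,0.1,0,0,0],[-0.86,0.25,0.3,0,0,0],[-0.86,0.25,0.3,0,0,0],[-0.86,0.25,0.6,0,0,0],[-0.86,0.26,0.6,0,0,0.34],[0,0,0.6,0,0,0]]' 55
python3 -m creep '[[0,0,0.6,0,0,0],[0,0,0.5,0,0,0],[0,0,0,0,0,0],[0,0,0,0,0,0]]'
python3 - <<'E'
from h import *
im,c,o=shot("w8"); print(grey(im,c,8.5,60)); delta(o,460.5,177.8,-33.5,13.1)
E
```

```text
time: 10.38
tcp_pos: [452.0, 174.4, 26.6]
tcp_rot: [3.119, 0.353, -0.015]
force: [-1.1, 0.2, 0.1]
grip_width: 54.9
grip_force: 0.0
time: 10.72
tcp_pos: [458.0, 177.1, -5.5]
tcp_rot: [3.12, 0.356, -0.006]
force: [0.1, 0.5, -0.8]
grip_width: 55.2
grip_force: 0.0
[((64.13867950439453, 229.8686065673828), array([431.6, 294.2]), 77.9, 30.5, 10.0), ((288.0, 186.5), array([485.3, 182.3]), 38.9, 28.2, 11.9)]
units [ 0.09 -0.    0.93] turn -0.02 yaw now 13.01 tcp [458.  177.1  -5.5] t 10.72
```

View pics/w8.png

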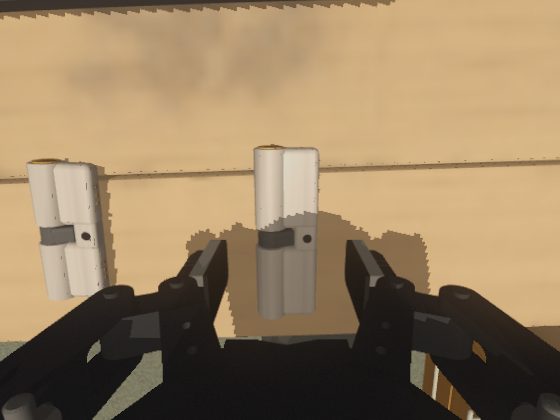

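The 94 is centred between the fingers at (287,235). Descend and grip.

```bash
python3 -m creep '[[0.06,0,0.4,0,0,0],[0,0,0.4,0,0,0],[0,0,0.1,0,0,0],[0,0,0,0,0,0]]'
python3 -m creep '[[0,0,0,0,0,0],[0,0,0,0,0,0],[0,0,0,0,0,0],[0,0,0,0,0,0],[0,0,0,0,0,0]]' 20 70
python3 -m creep '[[0,0,-0.4,0,0,0],[0,0,-0.8,0,0,0],[0,0,-0.9,0,0,0],[0,0,-0.6,0,0,0],[0,0,0,0,0,0]]'
python3 - <<'E'
from h import *
delta(robot.get_obs(),637,208.8,46,14.6)
E
```

```text
time: 11.1
tcp_pos: [460.9, 178.0, -31.4]
tcp_rot: [3.121, 0.356, -0.001]
force: [0.5, -0.1, 0.0]
grip_width: 54.9
grip_force: 0.0
time: 11.52
tcp_pos: [461.8, 178.3, -30.1]
tcp_rot: [-3.121, -0.356, -0.003]
force: [-0.5, -0.3, 7.2]
grip_width: 31.1
grip_force: 69.9
time: 11.93
tcp_pos: [463.8, 179.0, 53.3]
tcp_rot: [-3.12, -0.356, -0.013]
force: [0.1, 0.4, -2.5]
grip_width: 30.8
grip_force: 70.1
units [5.85 0.33 0.29] turn -0.32 yaw now 13.02 tcp [463.8 179.   53.3] t 11.93
```

```bash
python3 -m creep '[[0.84,0.05,0,0,0,0],[0.84,0.05,0,0,0,0],[0.84,0.05,0,0,0,0],[0.84,0.05,0,0,0,0],[0.84,0.05,0,0,0,0],[0.84,0.05,0,0,0,0],[0.84,0.05,0,0,0,-0.32],[0,0,0.4,0,0,0]]'
python3 -m creep '[[0,0,0.7,0,0,0],[0,0,0,0,0,0],[0,0,0,0,0,0],[0,0,0,0,0,0]]'
python3 - <<'E'
from h import *
im,c,o=shot("w9"); delta(o,637,208.8,-21,14.6)
E
```

```text
time: 12.6
tcp_pos: [641.7, 208.8, 38.2]
tcp_rot: [-3.115, -0.4, -0.015]
force: [0.7, -0.1, -1.3]
grip_width: 31.0
grip_force: 70.1
time: 12.93
tcp_pos: [634.9, 207.5, 16.5]
tcp_rot: [3.116, 0.4, -0.001]
force: [0.8, -0.2, -1.7]
grip_width: 31.1
grip_force: 70.0
units [ 0.08 -0.02  1.25] turn 0.0 yaw now 14.62 tcp [634.9 207.5  16.5] t 12.93
```

View pics/w9.png

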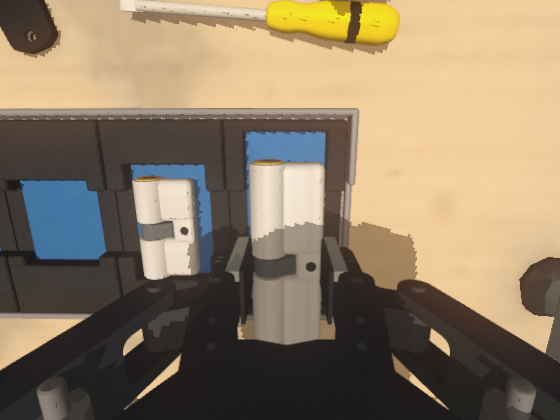

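The 94 is held over its pocket with even margins at the sides. Lowering it.

```bash
python3 -m creep '[[0.09,0,0,0,0,0],[0,0,0.5,0,0,0],[0,0,0.4,0,0,0],[0,0,0.2,0,0,0],[0,0,0,0,0,0],[0,0,0,0,0,0]]'
python3 -m creep '[[0,0,0.09,0,0,0],[0,0,0.05,0,0,0],[0,0,0,0,0,0],[0,0,0,0,0,0]]'
```

```text
time: 13.48
tcp_pos: [637.7, 208.2, -16.6]
tcp_rot: [3.116, 0.4, -0.001]
force: [0.2, 0.1, -2.1]
grip_width: 31.2
grip_force: 70.0
time: 13.82
tcp_pos: [638.1, 208.2, -20.3]
tcp_rot: [3.116, 0.4, 0.001]
force: [-0.7, 0.2, -3.0]
grip_width: 30.9
grip_force: 70.0
```

```bash
python3 -m creep '[[0,0,0.04,0,0,0],[0,0,0,0,0,0],[0,0,0,0,0,0]]'
python3 -m creep '[[0,0,0,0,0,0],[0,0,0,0,0,0],[0,0,0,0,0,0]]' 46
python3 -m creep '[[0,0,-0.4,0,0,0],[0,0,-0.8,0,0,0],[0,0,-1,0,0,0],[0,0,-1,0,0,0],[0,0,-1,0,0,0],[0,0,0,0,0,0],[0,0,0,0,0,0]]'
python3 - <<'E'
from h import *
im,c,o=shot("w10"); print(blue(im,c)); delta(o,435.2,292.1,107,10)
E
```

```text
time: 14.07
tcp_pos: [638.3, 208.4, -21.1]
tcp_rot: [-3.116, -0.4, -0.002]
force: [-1.2, -0.9, 1.7]
grip_width: 30.8
grip_force: 70.4
time: 14.32
tcp_pos: [638.1, 208.3, -21.6]
tcp_rot: [3.116, 0.4, 0.001]
force: [0.6, 0.3, 0.5]
grip_width: 46.2
grip_force: 0.0
time: 14.9
tcp_pos: [639.4, 208.7, 107.7]
tcp_rot: [-3.115, -0.399, -0.009]
force: [-0.3, -0.1, -0.1]
grip_width: 46.0
grip_force: 0.0
[((133.1137636872931, 191.94626941685763), array([603.6, 338.8]), 49.1, 44.7, 14.5), ((57.56540032174236, 190.77135668027884), array([587.1, 403.4]), 84.8, 44.4, 14.8)]
units [-5.89 -4.41 -0.01] turn 0.92 yaw now 14.62 tcp [639.4 208.7 107.7] t 14.9
```

View pics/w10.png

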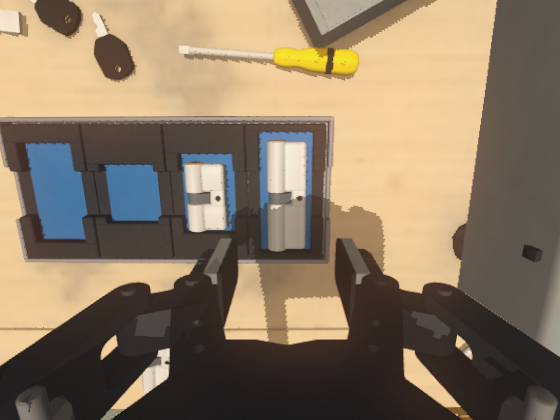

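The 94 is down in its pocket at (286,196). Next is the 76, which I'll check numerically from here on.

```bash
python3 -m creep '[[-0.84,-0.63,0,0,0,0],[-0.84,-0.63,0,0,0,0],[-0.84,-0.63,0,0,0,0],[-0.84,-0.63,0,0,0,0],[-0.84,-0.63,0.3,0,0,0],[-0.84,-0.63,0.6,0,0,0],[-0.84,-0.63,0.6,0,0,0.92],[0,0,0.5,0,0,0]]' 55
python3 -m creep '[[0,0,0.5,0,0,0],[0,0,0.5,0,0,0],[0,0,0,0,0,0],[0,0,0,0,0,0]]'
python3 - <<'E'
from h import *
im,c,o=shot("w11"); print(grey(im,c,8.5,60)); delta(o,435.2,292.1,-31.5,10)
h=cv2.cvtColor(im,cv2.COLOR_BGR2HSV); m=((h[...,1]<60)&(h[...,2]>150)).astype(np.uint8)
n,l,s,ce=cv2.connectedComponentsWithStats(m)
for i in range(1,n):
    if s[i,4]>300: print(s[i],onplane(c,[ce[i]],15)[0].round(1))
print(proj(c,[[435.2,292.1,17]]))
E
```

```text
time: 15.62
tcp_pos: [426.8, 291.3, 41.9]
tcp_rot: [3.127, 0.274, -0.013]
force: [0.0, -0.6, -0.9]
grip_width: 55.2
grip_force: 0.0
time: 15.95
tcp_pos: [432.6, 291.0, 13.0]
tcp_rot: [3.128, 0.274, -0.006]
force: [0.4, 0.5, 0.8]
grip_width: 55.0
grip_force: 0.0
[((104.68009185791016, 239.37469482421875), array([403.2, 397.5]), 40.3, 29.1, 13.6)]
units [ 0.1  -0.02  1.48] turn 0.0 yaw now 10.02 tcp [432.6 291.   13. ] t 15.95
[ 258  160   57   59 2893] [458.2 296.5  15. ]
[  72  206   66   69 2627] [406.8 392.4  15. ]
[[284.9465648  226.88690563]]
```

```bash
python3 -m creep '[[0.08,0,0.5,0,0,0],[0,0,0.5,0,0,0],[0,0,0.35,0,0,0],[0,0,0.1,0,0,0],[0,0,0,0,0,0]]'
python3 -m creep '[[0,0,0,0,0,0],[0,0,0,0,0,0],[0,0,0,0,0,0],[0,0,0,0,0,0],[0,0,0,0,0,0]]' 20 70
python3 -m creep '[[0,0,-0.4,0,0,0],[0,0,-0.8,0,0,0],[0,0,-0.9,0,0,0],[0,0,-0.6,0,0,0],[0,0,0,0,0,0]]'
python3 - <<'E'
from h import *
delta(robot.get_obs(),587,403.2,46,14.6)
E
```

```text
time: 16.42
tcp_pos: [436.0, 291.9, -29.6]
tcp_rot: [3.129, 0.274, -0.002]
force: [-0.7, -0.2, -0.6]
grip_width: 55.5
grip_force: 0.0
time: 16.83
tcp_pos: [436.8, 292.6, -28.1]
tcp_rot: [-3.129, -0.274, -0.003]
force: [-0.9, -0.5, 6.0]
grip_width: 30.9
grip_force: 69.9
time: 17.25
tcp_pos: [438.6, 293.7, 55.4]
tcp_rot: [-3.126, -0.274, -0.011]
force: [1.7, -0.3, -1.9]
grip_width: 30.8
grip_force: 70.0
units [ 5.5  -2.73  0.36] turn -0.92 yaw now 10.02 tcp [438.6 293.7  55.4] t 17.25
```

```bash
python3 -m creep '[[0.8,-0.39,0,0,0,0],[0.8,-0.39,0,0,0,0],[0.8,-0.39,0,0,0,0],[0.8,-0.39,0,0,0,0],[0.8,-0.39,0,0,0,0],[0.8,-0.39,0,0,0,0],[0.75,-0.39,0,0,0,-0.92],[0,0,0.4,0,0,0]]'
python3 -m creep '[[0,0,0.7,0,0,0],[0,0,0,0,0,0],[0,0,0,0,0,0],[0,0,0,0,0,0]]'
python3 - <<'E'
from h import *
im,c,o=shot("w12"); delta(o,588,403.3,-19,14.6); print(blue(im,c,amin=500))
E
```

```text
time: 17.92
tcp_pos: [591.0, 405.4, 40.0]
tcp_rot: [-3.112, -0.403, -0.012]
force: [0.8, 0.1, -1.4]
grip_width: 30.5
grip_force: 70.0
time: 18.25
tcp_pos: [585.5, 401.5, 18.4]
tcp_rot: [3.116, 0.399, -0.001]
force: [0.6, -0.5, -1.4]
grip_width: 30.6
grip_force: 69.9
units [ 0.1  -0.04  1.25] turn 0.0 yaw now 14.6 tcp [585.5 401.5  18.4] t 18.25
[((470.4168834923388, 223.01821335646142), array([613.6, 291.3]), 41.0, 7.5, 14.4), ((393.65031640778756, 220.10403609168253), array([603.1, 338.5]), 49.7, 45.0, 14.5), ((515.5762463343109, 171.97067448680352), array([650.5, 278.7]), 7.6, 39.4, 13.7), ((286.7544276244187, 162.42980112793114), array([621.3, 411.1]), 15.2, 42.6, 14.6)]
```

```bash
python3 -m creep '[[0.1,-0.03,0,0,0,0],[0,0,0.5,0,0,0],[0,0,0.4,0,0,0],[0,0,0.2,0,0,0],[0,0,0,0,0,0],[0,0,0,0,0,0]]'
python3 -m creep '[[0,0,0.1,0,0,0],[0,0,0.05,0,0,0],[0,0,0,0,0,0],[0,0,0,0,0,0]]'
```

```text
time: 18.8
tcp_pos: [588.4, 403.2, -14.6]
tcp_rot: [3.116, 0.399, -0.001]
force: [0.3, -0.2, -1.8]
grip_width: 30.4
grip_force: 69.9
time: 19.13
tcp_pos: [588.7, 403.5, -18.5]
tcp_rot: [-3.116, -0.4, -0.0]
force: [0.4, 0.9, -2.8]
grip_width: 30.8
grip_force: 69.9
```

```bash
python3 -m creep '[[0,0,0.04,0,0,0],[0,0,0,0,0,0],[0,0,0,0,0,0]]'
python3 -m creep '[[0,0,0,0,0,0],[0,0,0,0,0,0],[0,0,0,0,0,0]]' 46
python3 -m creep '[[0,0,-0.4,0,0,0],[0,0,-0.8,0,0,0],[0,0,-1,0,0,0],[0,0,-1,0,0,0],[0,0,-1,0,0,0],[0,0,0,0,0,0],[0,0,0,0,0,0]]'
python3 - <<'E'
from h import *
im,c,o=shot("w13"); delta(o,406.1,394.6,107,15)
h=cv2.cvtColor(im,cv2.COLOR_BGR2HSV); m=((h[...,1]<70)&(h[...,2]>80)).astype(np.uint8); m[260:]=0
m=cv2.morphologyEx(m,cv2.MORPH_CLOSE,np.ones((9,9),np.uint8))
n,l,s,ce=cv2.connectedComponentsWithStats(m)
for i in range(1,n):
    if s[i,4]>300: print(s[i],onplane(c,[ce[i]],22)[0].round(1))
E
```

```text
time: 19.38
tcp_pos: [588.9, 403.6, -19.0]
tcp_rot: [-3.116, -0.399, -0.002]
force: [-0.4, -0.6, 3.8]
grip_width: 30.9
grip_force: 70.5
time: 19.63
tcp_pos: [588.7, 403.5, -20.0]
tcp_rot: [-3.116, -0.4, -0.0]
force: [0.4, 1.0, -1.6]
grip_width: 45.9
grip_force: 0.0
time: 20.22
tcp_pos: [590.0, 404.3, 109.6]
tcp_rot: [-3.114, -0.399, -0.009]
force: [0.2, -0.7, -0.9]
grip_width: 45.6
grip_force: 0.0
units [-6.01 -1.23  0.06] turn -0.08 yaw now 14.61 tcp [590.  404.3 109.6] t 20.22
[  11    0   80   49 1356] [675.4 620.1  22. ]
[ 102    0  174   34 3485] [706.9 503.7  22. ]
[433  48  93  16 663] [732.5 290.1  22. ]
[   0  101   59   44 1002] [594.  627.8  22. ]
[ 239  118  321  142 9533] [644. 262.  22.]
[ 260  139   85  102 4680] [595.8 405.6  22. ]
[ 410  162   57   72 3089] [620.4 278.2  22. ]
```

```bash
python3 -m creep '[[-0.86,-0.18,0,0,0,0],[-0.86,-0.18,0,0,0,0],[-0.86,-0.18,0,0,0,0],[-0.86,-0.18,0,0,0,0],[-0.86,-0.18,0.3,0,0,0],[-0.86,-0.18,0.5,0,0,0],[-0.86,-0.17,0.5,0,0,0],[0,0,0.2,0,0,0]]' 55
python3 -m creep '[[0,0,0,0,0,0],[0,0,0,0,0,0],[0,0,0,0,0,0]]'
python3 - <<'E'
from h import *
im,c,o=shot("w14"); print(grey(im,c,8.5,60)); delta(o,405.5,395,-29,15)
h=cv2.cvtColor(im,cv2.COLOR_BGR2HSV)
for t in (60,90,150):
    m=((h[...,1]<60)&(h[...,2]>t)).astype(np.uint8)
    n,l,s,ce=cv2.connectedComponentsWithStats(m)
    for i in range(1,n):
        if s[i,4]>300: print(t,s[i],onplane(c,[ce[i]],12)[0].round(1))
print(proj(c,[[405.5,395,14]]))
cv2.imwrite("pics/w14c.png",cv2.resize(im[100:300,150:420],None,fx=2.9,fy=2.9))
E
```

```text
time: 20.93
tcp_pos: [397.3, 390.8, 57.6]
tcp_rot: [3.11, 0.402, -0.016]
force: [-0.6, -1.1, -0.4]
grip_width: 54.9
grip_force: 0.0
time: 21.18
tcp_pos: [405.6, 394.6, 61.2]
tcp_rot: [-3.116, -0.399, -0.002]
force: [0.0, -0.0, -0.2]
grip_width: 55.3
grip_force: 0.0
[((334.25, 311.75), array([326.8, 332.9]), 57.9, 30.8, 56.3)]
units [-0.   -0.01  3.01] turn -0.08 yaw now 14.58 tcp [405.6 394.6  61.2] t 21.18
60 [ 283    0  277   41 2375] [538.8 347.   12. ]
60 [ 80 106  75 147 854] [398.4 511.4  12. ]
60 [ 62 117  24  23 410] [422.3 551.4  12. ]
60 [ 263  177   45   55 2077] [407.3 395.5  12. ]
60 [  0 185  46  25 374] [363.5 584.1  12. ]
60 [  0 197  52  29 442] [353.1 581.4  12. ]
60 [190 241  29  46 437] [345.  444.6  12. ]
60 [353 240  31  47 485] [376.9 321.2  12. ]
60 [ 213  289  146   59 7113] [316.3 372.   12. ]
60 [  0 298  87  64 794] [243.9 573.8  12. ]
60 [123 312  37  26 626] [278.5 480.8  12. ]
60 [  92  350   71   70 1958] [214.8 481.4  12. ]
60 [ 411  351   69   69 1763] [281.1 225.7  12. ]
60 [  2 403  28  17 321] [154.2 582.8  12. ]
90 [ 283    0  277   38 2050] [538.2 350.8  12. ]
90 [ 62 117  24  23 397] [422.3 551.7  12. ]
90 [ 263  177   45   55 2077] [407.3 395.5  12. ]
90 [190 241  29  46 376] [346.5 444.   12. ]
90 [ 214  289  121   59 5679] [313.8 381.6  12. ]
90 [  0 299  86  62 724] [242.6 575.   12. ]
90 [  93  351   70   69 1916] [214.8 481.2  12. ]
150 [284   0 272  34 786] [535.6 360.9  12. ]
150 [ 62 118  19  21 302] [421.9 552.5  12. ]
150 [ 263  177   45   47 1148] [412.1 395.6  12. ]
[[285.49921339 206.40506715]]
```

```bash
python3 -m creep '[[0,0,0.7,0,0,0],[0,0,0.7,0,0,0],[0,0,0.6,0,0,0],[0,0,0.5,0,0,0],[0,0,0.4,0,0,0],[0,0,0.1,0,0,0],[0,0,0,0,0,0],[0,0,0,0,0,0]]'
python3 -m creep '[[0,0,0,0,0,0],[0,0,0,0,0,0],[0,0,0,0,0,0],[0,0,0,0,0,0],[0,0,0,0,0,0]]' 20 60
python3 -m creep '[[0,0,-0.4,0,0,0],[0,0,-0.8,0,0,0],[0,0,-0.9,0,0,0],[0,0,-0.6,0,0,0],[0,0,0,0,0,0],[0,0,0,0,0,0]]'
python3 - <<'E'
from h import *
delta(robot.get_obs(),603.4,338.5,48,14.6)
E
```

```text
time: 21.9
tcp_pos: [405.4, 394.6, -28.4]
tcp_rot: [-3.115, -0.399, -0.002]
force: [1.0, -0.1, -0.0]
grip_width: 54.9
grip_force: 0.0
time: 22.32
tcp_pos: [405.2, 394.8, -27.5]
tcp_rot: [-3.115, -0.399, -0.004]
force: [-0.2, -0.5, 5.4]
grip_width: 31.2
grip_force: 59.8
time: 22.82
tcp_pos: [404.7, 394.4, 52.7]
tcp_rot: [-3.115, -0.399, -0.003]
force: [-0.5, -0.3, -1.3]
grip_width: 31.2
grip_force: 59.8
units [5.94 3.47 0.16] turn 0.0 yaw now 14.62 tcp [404.7 394.4  52.7] t 22.82
```

```bash
python3 -m creep '[[0.85,0.5,0,0,0,0],[0.85,0.5,0,0,0,0],[0.85,0.5,0,0,0,0],[0.85,0.5,0,0,0,0],[0.85,0.5,0,0,0,0],[0.85,0.5,0,0,0,0],[0.84,0.47,0,0,0,0],[0,0,0.4,0,0,0]]'
python3 -m creep '[[0,0,0.7,0,0,0],[0,0,0,0,0,0],[0,0,0,0,0,0],[0,0,0,0,0,0]]'
python3 - <<'E'
from h import *
delta(robot.get_obs(),603.4,338.5,-18.5,14.6)
E
```

```text
time: 23.48
tcp_pos: [609.3, 336.9, 39.7]
tcp_rot: [-3.116, -0.395, -0.01]
force: [0.2, 0.4, -0.5]
grip_width: 30.9
grip_force: 59.8
time: 23.82
tcp_pos: [602.4, 338.4, 18.5]
tcp_rot: [3.115, 0.4, -0.002]
force: [0.2, -0.8, -1.1]
grip_width: 31.0
grip_force: 59.8
units [0.03 0.   1.23] turn 0.01 yaw now 14.64 tcp [602.4 338.4  18.5] t 23.82
```

```bash
python3 -m creep '[[0.02,0,0,0,0,0],[0,0,0.5,0,0,0],[0,0,0.4,0,0,0],[0,0,0.2,0,0,0],[0,0,0.1,0,0,0],[0,0,0.04,0,0,0],[0,0,0,0,0,0],[0,0,0,0,0,0]]'
```

```text
time: 24.48
tcp_pos: [604.1, 338.7, -17.6]
tcp_rot: [-3.116, -0.4, -0.002]
force: [-0.0, 0.2, -1.0]
grip_width: 30.9
grip_force: 59.8
```

```bash
python3 -m creep '[[0,0,0.05,0,0,0],[0,0,0,0,0,0],[0,0,0,0,0,0]]'
python3 -m creep '[[0,0,0,0,0,0],[0,0,0,0,0,0],[0,0,0,0,0,0]]' 46
python3 -m creep '[[0,0,-0.4,0,0,0],[0,0,-0.8,0,0,0],[0,0,-1,0,0,0],[0,0,-1,0,0,0],[0,0,-1,0,0,0],[0,0,-1,0,0,0],[0,0,0,0,0,0],[0,0,0,0,0,0]]'
python3 - <<'E'
from h import *
im,c,o=shot("w15"); print(o["tcp_pos"])
t=robot.capture("top")[:,:,::-1][135:265,190:420]
cv2.imwrite("pics/final.png",np.vstack([cv2.resize(im[60:290],(560,230)),cv2.resize(t,(560,316),interpolation=cv2.INTER_CUBIC)]))
E
```

```text
time: 24.73
tcp_pos: [604.4, 338.9, -18.5]
tcp_rot: [-3.115, -0.399, -0.003]
force: [-0.8, -0.6, 3.9]
grip_width: 31.1
grip_force: 60.3
time: 24.98
tcp_pos: [603.6, 338.4, -19.8]
tcp_rot: [3.116, 0.399, -0.0]
force: [0.5, -0.3, 0.6]
grip_width: 45.9
grip_force: 0.0
time: 25.65
tcp_pos: [604.9, 339.2, 139.7]
tcp_rot: [-3.114, -0.399, -0.008]
force: [0.3, -0.5, -0.9]
grip_width: 46.0
grip_force: 0.0
[604.8577328  339.15377026 139.72838579]
```

View pics/final.png

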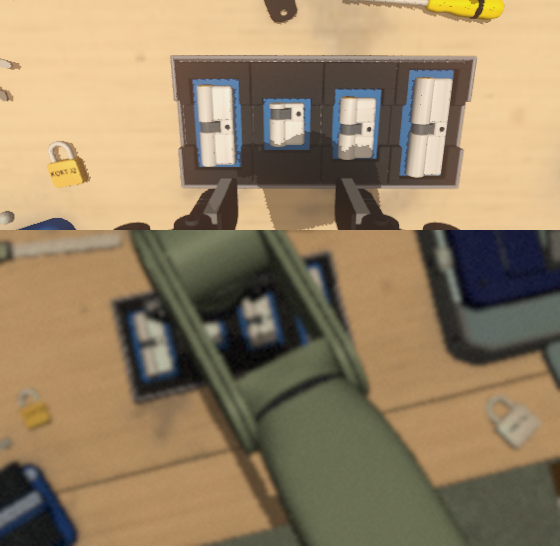

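The last picture shows all four cylinders flat in their matching pockets, at (216,125), (286,122), (356,127) and (430,127). Both padlocks are where they started and the gripper is clear.

```bash
python3 -c "
from station import robot
print(robot.sign_off())"
```

```text
the job is handed in; nothing more can be done
None
```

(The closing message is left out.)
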